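Set a sign blank to the start line of a print carrier and clamp it

TASK

On the aluminium printing carrier lies a grey slate door-sign blank, crooked and short of its place. Press it gently against the rear fence until its long edge is flush, slide it along the fence towards the lever end until its leading edge meets the scribed start line (there is no stop), then press the clamp lever down firmly but not hard, so that both pads hold the blank there, and let go. Slate edges chip easily, so push with light force, and do not disturb the other things on the desk.

Things in the scene. Friction and masses are not known exactly. Their poses are not given: they have to be found in the camera images.
- carrier: Fixed aluminium printing carrier on the thin black desk pad. Origin on its underside; x from its open front towards the rear fence, y along the fence, z up. Bed 173 mm (x -95..+78) by 290 mm (y -140..+150), flat top at z = +16 mm. The scribed start line, black and 1.8 mm wide, crosses the bed at y = -100 mm. The clamp shaft runs along y behind the fence at x = +63, z = +38 mm.
- start_line (a point): Point on the centre of the scribed line on the bed top, carrier frame (-10, -100, +16) mm; axes parallel to the carrier's. No stop there: the print head passes over this edge.
- fence_bar: Dark fence bar fixed along the rear of the bed, 12 mm thick, 10 mm high, 270 mm long, with fine graduations on top. Origin at the foot of its front face, carrier frame (+35, +5, +16) mm; axes parallel to the carrier's: x points into the fence, front face at x = 0.
- blank: Loose grey slate blank, about 0.45 kg: 90 (x) by 160 (y) by 12 mm, flat on the bed. Origin at the centre of its underside; x towards the fence, y like the carrier's. Starts up to 0.1 rad crooked, 3 to 22 mm off the fence, 35 to 75 mm short of the line. Sliding takes 1 to 4 N, 3 to 8 N more seats it; over 12 N on the fence or 20 N from the fingers chips it, over 28 N under the pads cracks it.
- lead_edge (a point): Middle of the underside of the blank's leading (short, -y) edge, blank frame (0, -80, 0) mm: the edge that must meet the line.
- rear_lead_corner (a point): Blank's corner at the fence side and the leading end, blank frame (+45, -80, 0) mm.
- rear_trail_corner (a point): Blank's corner at the fence side and the trailing end, blank frame (+45, +80, 0) mm.
- clamp (a joint): Angle of the clamp's rock shaft, rad: 0 = lever and arms raised by 0.6 rad (open), grows as the lever is pressed down; pads meet the blank at about 0.60, lever and arms then level; end stop 0.70. Starts at 0 to 0.18. Friction hinge (1 to 2 N at the paddle), stays where it is left.
- paddle_top (a point): Middle of the top face of the black thumb paddle (46 mm along the lever, 28 mm wide) at the free end of the clamp lever, which points to the carrier's front beside its -y end, at carrier y = -161 mm. It swings down in an arc about the shaft, 118 mm from the axis along the lever and 8 mm above the lever's middle line.
- clamp_arms: Two clamp arms, carried on the shaft by stiff springs, at carrier y = -75 and -15 mm, each with a round rubber pad (16 mm) 60 mm from the shaft that lands on the blank 32 mm in front of the fence. Origin on the shaft axis. F at the paddle presses the pads on the blank with about 2 F in all; 10 to 22 N (5 to 9 N at the paddle) sets the clamp.
- marker: Bystander, leave alone: grey marker pen with black cap, 131 x 16 mm, lying on the desk pad in front of the carrier.
- refill_a: Bystander, leave alone: slim upright refill bottle with a black nozzle cap, 43 mm across, 130 mm tall, on the pad behind the carrier.
- refill_b: Bystander, leave alone: slim upright refill bottle with a grey nozzle cap, 43 mm across, 130 mm tall, beside the other bottle.
- cartridge: Bystander, leave alone: small upright black ink cartridge, 69 x 16 x 47 mm, on the pad behind the fence.
- clip: Bystander, leave alone: black binder clip standing on its back, 27 x 32 x 47 mm, on the pad behind the fence.
- hub: Bystander, leave alone: white bar-shaped hub, 86 x 30 x 16 mm, on the pad behind the fence near the lever end.
- syringe: Bystander, leave alone: clear filling syringe, 134 x 30 x 19 mm, lying on the pad to the right of the carrier and its lever.
- cap: Bystander, leave alone: cream screw cap, 47 mm across, 23 mm high, on the pad to the right of the carrier.

How it is judged:
By the outcome, as a careful person would: the job done as asked, in the order asked, and still so for the second after the job is handed in, with the robot touching nothing.
It also fails if it takes over 72 s, if anything falls off the work surface, if the arm or the gripper's body presses on something with over 40 N, if the wrist force passes 120 N, or if a joint passes its speed limit or range.

ROBOT

A 6-joint arm with a two-finger parallel gripper is mounted at the origin on a cart in front of the work surface, level with it; the furniture and walls round the work are solid. World frame = base frame: x ahead of the robot, y to its left, z up, the work surface at z = 0. Lengths are in m, angles in rad, forces in N, time in s.
With the tool pointing down it reaches from about 0.3 to 0.875 m from the base axis. Payload 6.4 kg.
Tool frame: the origin (TCP) lies at the very end of the fingers, on their centre line; the grasp point (between the pads) lies 19 mm behind it; z points along the fingers, y is the line along which they close (so a half turn about z gives the same grasp; the last joint's range is limited). The gripper opens to 85 mm and grips with 20 to 120 N. Pads are 22 mm wide; open, the fingers measure 114 mm over their backs; the gripper's body (76 mm by 85 mm) begins 54 mm behind the grasp point. The pads swing forward as they close: fully open they stand 13 mm farther back than shut.
Start: joints at [-1.513, 0.181, 1.607, -0, 1.354, -0.206], TCP at [0.15, -0.555, 0.231] pointing down, gripper open.
Joint ranges: [-2.99, 2.99], [-0.89, 2.07], [0.3, 2.58], [-1.14, 4.28], [0, 2.63], [-3.12, 3.12]. Speed limits (rad/s): [2.57, 2.57, 3.01, 3.14, 3.14, 3.14].

INTERFACE

Orientations are given as a unit quaternion [w, x, y, z].
In Python, from bench import ctrl gives the robot as it stands.
- The arm moves only by the tool jog_arm, never from a script. Its argument "series" is a list that holds one entry, the list of rows, each a list of 7 numbers: the shift along the tool's x, y, z in mm, then the turn, a rotation vector about the tool's x, y, z in rad, then the finger opening in mm, from 0 to 85.4. In form: [[[tx, ty, tz, rx, ry, rz, gripper], ...]]. A call has exactly 10 rows; each row shifts and turns the commanded pose from where the row before left it, along the tool's axes as they then stand; what a row does not reach is not made up. A row lasts 1/10 s, in which the tool goes at most 50 mm and 8.59 degrees, less where a joint would pass 70% of its speed; a pose out of reach is approached as far as the arm can. A call with a gripper value outside its range is refused whole. The fingers move at their own pace and stop on an object; the grip force is fixed at half the most. Time passes only in rows, so rows that do not move let the fingers close, or fill a call up. It gives the time, the measured TCP pose, the force, the opening and the grip force at its end, in the units of the state.
- ctrl.get_obs(): the state, without advancing time (a new reading comes with each control period).
- ctrl.camera(name): name is "scene" or "top" or "wrist"; returns a dict with "frame" (384x512x3 uint8, blue, green, red), "z_map" (384x512 float32, m along the optical axis (not along the pixel's ray), 0 where there is no reading), "fx", "fy", "cx", "cy" (pixels), "k1" (the pictures are not rectified: a ray, as slopes to the right and down, at radius r is drawn at 1 + k1 r^2 times it, then the intrinsics apply), "xyz" and "rotation" of the camera in the world. Camera axes: x right, y down, z forward; pixel columns grow to the right and rows downward; lengths in m; the calibration is good to about 2 mm. A picture is of the moment at which its call begins.
- ctrl.hand_in(): hands the job in; it is judged then, once.
The state is a dict: "time_s": time; "q": joint angles; "dq": joint speeds; "joint_efforts": joint torques, N m; "eef_pos": TCP position; "eef_rot": TCP orientation; "wrist_force": force on the tool from outside, world axes, zero at the start; "torque": the same for the moment, N m; "opening": opening from 0.0 (shut) to 1.0 (fully open); "grasp_force": force on a finger pad.
Only numpy, scipy, OpenCV 4.12 (cv2) and the standard library are available. Lean on these libraries where they do the work, as an engineer would, in place of code of your own. Each camera call takes 0.05 s, during which the arm holds its last target. There are 200 camera calls.

## Working session

There is one attempt and no reset: what is moved stays moved. The work goes in short steps, Python scripts to look and compute and a tool call to move; the robot and the scene stay as the last step left them, time stands still between calls to the robot, and variables do not carry over. Pictures are saved under pics/ and viewed, at most 14 in all, crops included, and the job is handed in when it is done.

Besides the shell and the picture viewer there is one more tool, called after "Call:" as name(argument=value, ...), one argument or row to a line, values as JSON. jog_arm: Moves the arm, as the interface text tells. Its arguments: {"type":"object","properties":{"series":{"type":"array"}},"required":["series"]}

```bash
mkdir -p pics
cat > h.py <<'E'
import numpy as np, cv2
from bench import ctrl
from scipy.spatial.transform import Rotation as R
def Rm(c):
    r=np.array(c["rotation"],float)
    return r if r.shape==(3,3) else R.from_quat(r,scalar_first=True).as_matrix()
def ray(c,uv):
    uv=np.atleast_2d(uv).astype(float)
    d=(uv-[c["cx"],c["cy"]])/[c["fx"],c["fy"]]; s=d.copy()
    for _ in range(20): s=d/(1+c["k1"]*(s**2).sum(1,keepdims=True))
    return np.c_[s,np.ones(len(s))]@Rm(c).T
def onplane(c,uv,z):
    d=ray(c,uv); o=np.array(c["xyz"]); return o+d*((z-o[2])/d[:,2])[:,None]
def zpt(c,uv):
    uv=np.atleast_2d(uv); z=np.array([c["z_map"][int(round(v)),int(round(u))] for u,v in uv])
    return np.array(c["xyz"])+ray(c,uv)*z[:,None]
def proj(c,p):
    q=(np.atleast_2d(p)-np.array(c["xyz"]))@Rm(c); s=q[:,:2]/q[:,2:]
    s=s*(1+c["k1"]*(s**2).sum(1,keepdims=True)); return s*[c["fx"],c["fy"]]+[c["cx"],c["cy"]]
E
python3 - <<'E'
from h import *
import pickle
C={n:ctrl.camera(n) for n in("scene","top","wrist")}
pickle.dump(C,open("c0.pkl","wb"))
for n in("scene","top"):
    cv2.imwrite(f"pics/{n}0.png",cv2.resize(C[n]["frame"],(800,600),interpolation=cv2.INTER_CUBIC))
for n,c in C.items(): print(n,c["xyz"],np.round(Rm(c),3).tolist(),c["fx"],c["k1"])
print(ctrl.get_obs())
E
```

```text
scene [0.08999962 0.48020843 0.50300053] [[-0.822, -0.274, 0.499], [-0.569, 0.357, -0.741], [0.025, -0.893, -0.45]] 429.4926629926749 -0.03405106488008479
top [ 0.40219704 -0.17315997  0.97445312] [[0.01, -0.984, 0.177], [-1.0, -0.011, -0.002], [0.003, -0.177, -0.984]] 377.83528304208136 -0.10751423537412876
wrist [ 0.22713957 -0.53429639  0.37360065] [[0.261, -0.919, -0.297], [-0.965, -0.249, -0.079], [-0.002, 0.307, -0.952]] 303.7650098444837 -0.020104510684788548
{'time_s': 0.15, 'q': array([-1.51334997e+00,  1.81387064e-01,  1.60777825e+00, -5.21516790e-07,
        1.35381891e+00, -2.06275972e-01]), 'dq': array([-0.0009531 , -0.00413782, -0.0034319 , -0.00011472, -0.00059235,
       -0.00069625]), 'joint_efforts': array([ 9.19261438e-04, -4.45263577e+01, -3.51691461e+01, -1.94237168e-04,
        5.86409995e-03, -2.52376304e-05]), 'eef_pos': array([ 0.14989352, -0.55467297,  0.23058177]), 'eef_rot': array([-6.93877468e-04,  9.91318659e-01,  1.31479400e-01,  5.14749689e-05]), 'wrist_force': array([0.74734838, 0.17695152, 0.36877243]), 'torque': array([ 0.00165602, -0.04223162, -0.00546727]), 'grasp_force': 0.0, 'opening': 0.9994331166690206}
```

View pics/top0.png

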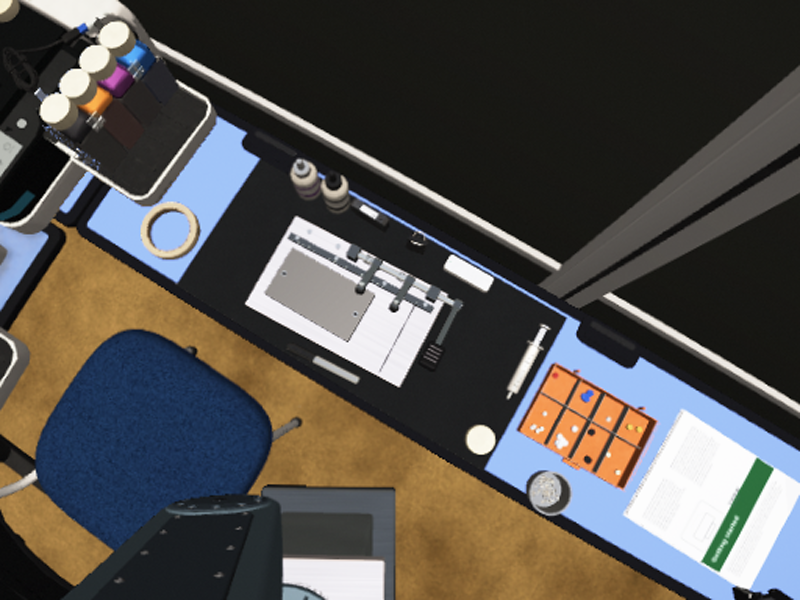

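View pics/scene0.png

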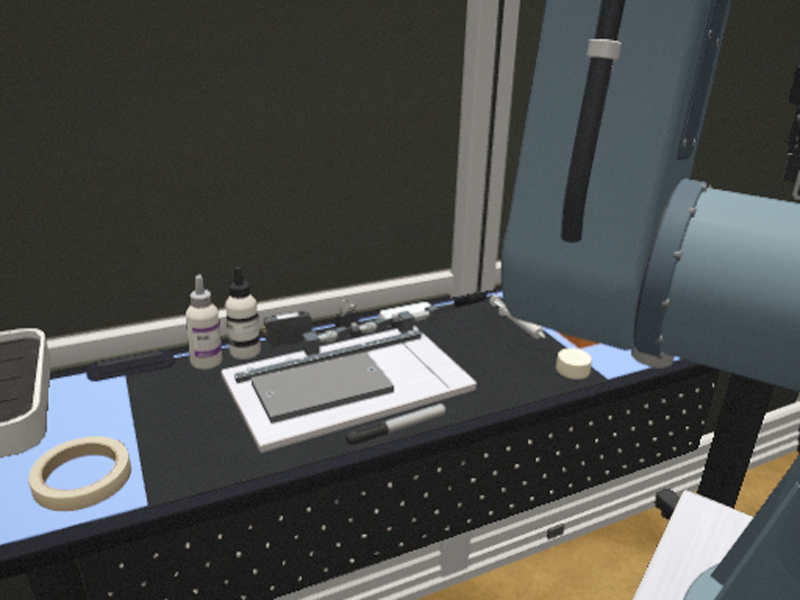

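The top view shows the carrier around (350,300) of 800x600, with the fence from (290,235) to (435,310). The paddle is at (432,355), the marker pen at (335,370), and the blank is centred at (320,293). The scene view confirms the blank is short of the line, with the pen right in front of the bed.

Run:
```python
from h import *
import pickle
C=pickle.load(open("c0.pkl","rb")); c=C["top"]
f=c["frame"].astype(int)
g=f.min(2); m=((g>165)).astype(np.uint8)
m[:, :150]=0; m[:,290:]=0; m[:135]=0; m[250:]=0
n,l,s,ce=cv2.connectedComponentsWithStats(m)
for i in range(1,n):
    if s[i,4]>150: print(i,s[i],ce[i])
i=1+s[1:,4].argmax(); cn=cv2.findContours((l==i).astype(np.uint8),0,1)[0]; cn=max(cn,key=cv2.contourArea)
P=onplane(c,cn[:,0,:],0.019)[:,:2]*1000
r=cv2.minAreaRect(P.astype(np.float32)); print(r, cv2.boxPoints(r))
# depth
for uv in [(250,225),(245,215),(200,190),(170,170),(300,230),(277,226),(292,195)]:
    print(uv,zpt(c,[uv*1 if 0 else uv])[0].round(4), f[uv[1],uv[0]])
w=C["wrist"]; o=ctrl.get_obs()
Rt=R.from_quat(o["eef_rot"],scalar_first=True).as_matrix()
print("cam in tool",Rt.T@(np.array(w["xyz"])-o["eef_pos"]), (Rt.T@Rm(w)).round(3).tolist(), Rt.round(3).tolist())
```

```text
2 [ 157  139  133  108 4143] [225.61042723 197.95776008]
8 [240 167  22  18 182] [249.8956044  175.56043956]
((563.6986083984375, -96.8199462890625), (302.2229919433594, 172.00047302246094), 62.776363372802734) [[ 418.09662  -191.85039 ]
 [ 571.04425  -270.53455 ]
 [ 709.3006     -1.789505]
 [ 556.35297    76.89465 ]]
(250, 225) [ 0.4805 -0.1663  0.0193] [233 228 230]
(245, 215) [ 0.5064 -0.1531  0.0132] [243 239 241]
(200, 190) [ 0.5673 -0.0379  0.028 ] [149 153 158]
(170, 170) [ 0.6254  0.0484 -0.0008] [159 154 159]
(300, 230) [ 0.4701 -0.2948  0.0031] [33 32 32]
(277, 226) [ 0.4713 -0.2287  0.1105] [26 24 27]
(292, 195) [ 0.5534 -0.2698  0.0498] [101  93  87]
cam in tool [ 0.07992775  0.00026932 -0.14299664] [[0.001, -0.952, -0.307], [1.0, 0.001, 0.0], [0.0, -0.307, 0.952]] [[0.965, 0.261, -0.0], [0.261, -0.965, 0.001], [0.0, -0.001, -1.0]]
```

Call:
jog_arm(
  series=[
    [[38.4,-26.6,2.4,0,0,0,60],[38.4,-26.6,2.4,0,0,0,60],[38.4,-26.6,2.4,0,0,0,60],[38.4,-26.6,2.4,0,0,0,60],[38.4,-26.6,2.4,0,0,0,60],[38.4,-26.6,2.4,0,0,0,60],[38.4,-26.6,2.4,0,0,0,60],[38.4,-26.6,2.4,0,0,0,60],[38.4,-26.6,2.4,0,0,0,60],[38.4,-26.6,2.4,0,0,0,60]],
  ],
)

```text
time_s: 1.15
eef_pos: [0.4522, -0.1964, 0.2072]
eef_rot: [0.0, 0.991, 0.132, 0.0]
wrist_force: [-0.2, -0.2, 0.0]
opening: 0.702
grasp_force: 0.0
```

Call:
jog_arm(
  series=[
    [[38.4,-26.6,2.4,0,0,0,60],[38.4,-26.6,2.4,0,0,0,60],[38.4,-26.6,2.4,0,0,0,60],[0,0,0,0,0,0.123,60],[0,0,0,0,0,0.123,60],[0,0,0,0,0,0.123,60],[0,0,0,0,0,0.123,60],[0,0,0,0,0,0.123,60],[0,0,0,0,0,0.123,60],[0,0,0,0,0,0,60]],
  ],
)

```text
time_s: 2.15
eef_pos: [0.5415, -0.091, 0.1998]
eef_rot: [-0.0, 0.972, -0.235, -0.0]
wrist_force: [0.2, -0.5, -0.2]
opening: 0.701
grasp_force: 0.0
```

Run:
```python
from h import *
import pickle
w=ctrl.camera("wrist"); pickle.dump((w,ctrl.get_obs()),open("w1.pkl","wb"))
cv2.imwrite("pics/w1.png",cv2.resize(w["frame"],(800,600),interpolation=cv2.INTER_CUBIC))
o=ctrl.get_obs(); print(o["time_s"],o["eef_pos"],R.from_quat(o["eef_rot"],scalar_first=True).as_matrix().round(4).tolist(),o["q"].round(2),o["wrist_force"])
```

```text
2.2 [ 0.54152267 -0.09102798  0.19982737] [[0.8909, -0.4543, -0.0005], [-0.4543, -0.8909, 0.0002], [-0.0005, 0.0, -1.0]] [-0.38  0.15  1.7   0.    1.28  1.66] [0.1757583  0.59663181 0.34798053]
```

View pics/w1.png

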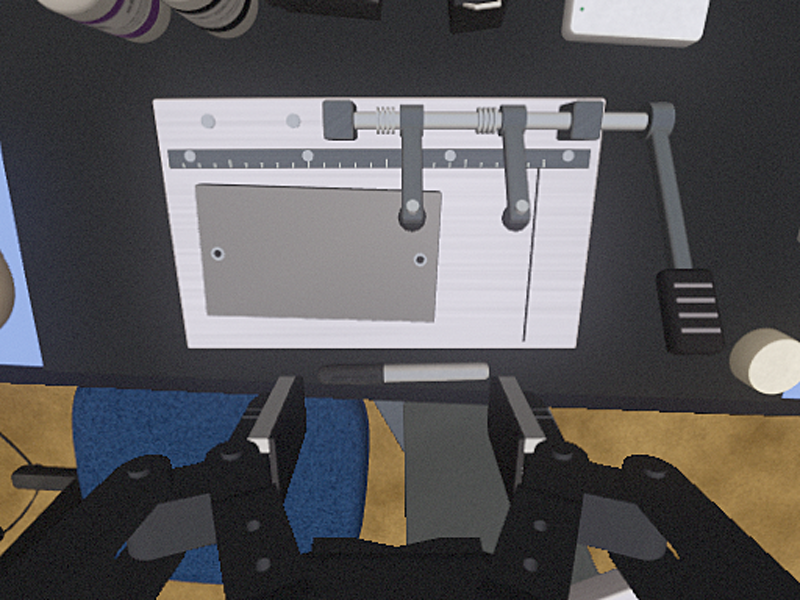

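Wrist view (800x600): blank corners are at (197,184), (441,191), (434,322) and (207,315). The fence's front edge is at row 168 over columns 168–590, and the scribed line runs from (539,168) to (524,340). The paddle is at (690,300), the pen at (405,373), and the two arms have pads at (412,217) and (515,217).

```bash
cat >> h.py <<'E'
def subedge(g,p0,p1,n=40,hw=6,sign=0):
    """strongest gradient across segment p0-p1, sub-pixel; sign +1: brighter on the left normal side"""
    p0,p1=np.array(p0,float),np.array(p1,float); t=(p1-p0)/np.linalg.norm(p1-p0); nn=np.array([t[1],-t[0]])
    s=np.arange(-hw,hw+.01,.25); out=[]
    for a in np.linspace(0,1,n):
        q=p0+a*(p1-p0)+s[:,None]*nn
        v=cv2.remap(g,q[:,0].astype(np.float32)[None],q[:,1].astype(np.float32)[None],1)[0]
        v=cv2.GaussianBlur(v[None],(9,1),1.5)[0]; d=np.gradient(v); d=d*sign if sign else abs(d)
        k=d[2:-2].argmax()+2; out.append(q[k])
    return np.array(out)
def fitl(P):
    P=np.asarray(P)[:,:2]; k=np.ones(len(P),bool)
    for _ in range(5):
        c=np.median(P[k],0) if 0 else P[k].mean(0); u=np.linalg.svd(P[k]-c)[2][0]; n=np.array([-u[1],u[0]]); e=abs((P-c)@n); k=e<max(2*np.median(e),.0004)
    return c,u,e[k].std()
def inter(a,b):
    return a[0]+a[1]*np.linalg.solve(np.c_[a[1],-b[1]],b[0]-a[0])[0]
E
python3 - <<'E'
from h import *
import pickle
w,o=pickle.load(open("w1.pkl","rb")); k=.64
g=cv2.cvtColor(w["frame"],6).astype(np.float32)
def S(a,b,**kw): return subedge(g,np.array(a)*k,np.array(b)*k,**kw)
for uv in [(480,280),(180,200),(540,335),(320,280),(250,210),(230,158),(690,310),(690,280),(690,340),(675,200),(750,200),(430,372),(660,118),(412,207),(515,207),(270,385),(510,385)]:
    print(uv,(zpt(w,[np.array(uv)*k])[0]*1e3).round(1))
zb=np.median([zpt(w,[np.array(u)*k])[0][2] for u in [(480,280),(180,200),(540,335),(480,240),(560,250),(300,335)]])
zt=np.median([zpt(w,[np.array(u)*k])[0][2] for u in [(320,280),(250,210),(320,220),(380,290),(250,290)]])
print("zb,zt",zb,zt)
W=lambda P,z:fitl(onplane(w,P,z))
fence=W(S((190,168),(385,168)),zb+.010); 
line=onplane(w,S((538,185),(525,330),hw=4),zb)
# line centre: darkest pixel instead
P=[]
for r in np.linspace(190,330,40):
    x=np.arange(515,550,.25)*k; v=cv2.remap(g,x.astype(np.float32)[None],np.full((1,len(x)),r*k,np.float32),1)[0]; P.append((x[v.argmin()],r*k))
line=W(P,zb)
bf=W(S((200,348),(570,348)),zb); bl=W(S((155,115),(186,335)),zb); br=W(S((601,180),(579,335)),zb)
ang=lambda L:np.degrees(np.arctan(L[1][1]/L[1][0]))
for n,L in dict(fence=fence,line=line,bf=bf,bl=bl,br=br).items(): print(n,L[0],ang(L),L[2])
kf=W(S((215,315.5),(425,321)),zt); kl=W(S((198,195),(206,305)),zt); kr=W(S((440,235),(435,312)),zt); kb=W(S((205,184.5),(385,189)),zt)
for n,L in dict(kf=kf,kl=kl,kr=kr,kb=kb).items(): print(n,L[0],ang(L),L[2])
E
```

```text
(480, 280) [ 506.1 -139.    19.8]
(180, 200) [649.5  18.4  17.8]
(540, 335) [ 447.4 -161.2   19.3]
(320, 280) [559.5 -41.4  30.2]
(250, 210) [621.6 -24.5  30.8]
(230, 158) [655.2 -30.5  29.9]
(690, 310) [ 472.7 -225.7  113.1]
(690, 280) [ 483.5 -234.3  104.2]
(690, 340) [ 462.2 -217.4  121.8]
(675, 200) [ 516.8 -253.4   74.8]
(750, 200) [ 466.2 -336.     2.2]
(430, 372) [456.2 -75.7  16.8]
(660, 118) [ 557.7 -270.7   51.3]
(412, 207) [ 581.1 -120.6   81.2]
(515, 207) [ 555.2 -170.8   80.1]
(270, 385) [496.9  46.5   0.8]
(510, 385) [ 536.7 -126.5  215.3]
zb,zt 0.01902814859462612 0.030508878540688567
fence [ 0.6344463  -0.05738343] 62.775732588143306 3.811609480941589e-05
line [ 0.5001129  -0.17439495] -27.12748437398474 0.0001437216143009663
bf [ 0.4905252  -0.05508825] 62.81572891172113 1.877012057967617e-05
bl [0.63710722 0.03502358] -27.30241331664123 6.909568233137473e-05
br [ 0.48752892 -0.21235987] -27.182807775446737 0.00010596598977055227
kf [ 0.53709819 -0.02446047] 60.97228462434295 9.930774851727872e-05
kl [0.61405018 0.02008505] -28.95055416036084 6.708528138423018e-05
kr [ 0.52657272 -0.11377454] -28.872771969372423 0.00010652888727001466
kb [ 0.62160704 -0.05867149] 60.94277862245816 9.804020755501432e-05
```

Run:
```python
from h import *
import pickle
w,o=pickle.load(open("w1.pkl","rb"))
Rt=R.from_quat(o["eef_rot"],scalar_first=True).as_matrix()
v,u=np.mgrid[236:384,130:400]; uv=np.c_[u.ravel(),v.ravel()]
z=w["z_map"][uv[:,1],uv[:,0]]; ok=(z>0)&(z<.25); uv=uv[ok]
P=(np.array(w["xyz"])+ray(w,uv)*z[ok][:,None]-o["eef_pos"])@Rt*1000
for a,b in((-20,60),(-60,60)):
  pass
for side in(1,-1):
    Q=P[(P[:,1]*side>15)&(abs(P[:,1])<70)]
    for lo in(-14,-12,-10,-8,-6,-4,-2,0,2):
        q=Q[(Q[:,2]>=lo)&(Q[:,2]<lo+2)]
        if len(q): print(side,lo,len(q),q.min(0).round(1),q.max(0).round(1))
# marker extents in carrier frame
ux=np.array([.8893,-.4573]);uy=np.array([.4573,.8893]);f0=np.array([.63445,-.05738])
for p in [(320,365),(488,363),(488,380),(322,385)]:
    q=onplane(w,[np.array(p)*.64],.011)[0,:2]-f0; print("marker",(q@ux*1e3+35).round(1),(q@uy*1e3).round(1))
ln=np.array([.50011,-.17439])-f0; print("line along",ln@uy*1e3)
```

```text
1 -14 80 [ -9.8  29.4 -14. ] [ 12.5  41.5 -12. ]
1 -12 64 [-10.   29.4 -12. ] [ 12.2  36.3 -10. ]
1 -10 36 [ -9.8  29.4 -10. ] [11.8 35.1 -8.1]
1 -8 34 [-9.8 29.3 -8. ] [10.2 30.1 -6. ]
1 -6 6 [-5.8 29.6 -5.9] [ 6.4 30.  -4.8]
-1 -14 80 [ -9.7 -42.7 -13.9] [ 12.7 -30.2 -12. ]
-1 -12 59 [ -9.8 -36.9 -12. ] [ 12.5 -30.3 -10. ]
-1 -10 38 [ -9.3 -36.7 -10. ] [ 12.  -30.3  -8. ]
-1 -8 32 [ -9.2 -30.7  -8. ] [ 10.6 -30.2  -6.2]
-1 -6 6 [ -1.6 -30.7  -5.8] [  7.  -30.5  -5.3]
marker -112.1 -13.5
marker -110.4 -142.7
marker -124.9 -143.6
marker -129.3 -14.2
line along -165.49067499999995
```

Call:
jog_arm(
  series=[
    [[-18,-17.6,0,0,0,0.0035,60],[-18,-17.6,0,0,0,0,60],[-17.7,-17.7,0,0,0,0,60],[0,0,20,0,0,0,60],[0,0,25,0,0,0,60],[0,0,25,0,0,0,60],[0,0,25,0,0,0,60],[0,0,25,0,0,0,60],[0,0,20,0,0,0,60],[0,0,10,0,0,0,60]],
  ],
)

```text
time_s: 3.2
eef_pos: [0.5169, -0.0191, 0.0481]
eef_rot: [-0.0, 0.972, -0.235, -0.002]
wrist_force: [0.5, 0.8, -0.4]
opening: 0.702
grasp_force: 0.0
```

Call:
jog_arm(
  series=[
    [[0,0,8,0,0,0,60],[0,0,8,0,0,0,60],[0,0,6,0,0,0,60],[0,0,5,0,0,0,60],[0,0,3,0,0,0,60],[0,0,2,0,0,0,60],[0.8,0,0.8,0,0,0,60],[1,0,0,0,0,0,60],[1,0,0,0,0,0,60],[1,0,0,0,0,0,60]],
  ],
)

```text
time_s: 4.2
eef_pos: [0.5219, -0.0213, 0.0175]
eef_rot: [0.0, 0.972, -0.237, 0.0]
wrist_force: [-0.4, -0.2, 0.3]
opening: 0.706
grasp_force: 0.0
```

```bash
cat >> h.py <<'E'
UX=np.array([.8893,-.4573]);UY=np.array([.4573,.8893]);F0=np.array([.63445,-.05738])
def car(p):
    q=np.asarray(p)[...,:2]-F0; return np.stack([q@UX*1e3+35,q@UY*1e3+65.5],-1)
def wor(x,y): return F0+UX*(x-35)/1e3+UY*(y-65.5)/1e3
def st():
    o=ctrl.get_obs(); f=o["wrist_force"]; Rt=R.from_quat(o["eef_rot"],scalar_first=True).as_matrix()
    print(o["time_s"],"car",car(o["eef_pos"]).round(2),"z",(o["eef_pos"][2]*1e3).round(2),"yaw",np.degrees(np.arctan2(Rt[1,0],Rt[0,0])).round(2),"tilt",Rt[2].round(4),"F car",(f[:2]@UX).round(2),(f[:2]@UY).round(2),f[2].round(2),o["q"].round(2)); return o
E
python3 - <<'E'
from h import *
import pickle
st(); w=ctrl.camera("wrist"); pickle.dump(w,open("w2.pkl","wb"));st()
cv2.imwrite("pics/w2.png",w["frame"])
E
```

```text
4.2 car [-81.56  46.09] z 17.52 yaw -27.37 tilt [ 4.e-04 -1.e-04 -1.e+00] F car -0.26 -0.33 0.34 [-0.27  0.37  1.87  0.    0.9   1.78]
4.25 car [-81.39  46.09] z 17.54 yaw -27.37 tilt [ 6.e-04 -1.e-04 -1.e+00] F car -0.24 -0.25 0.32 [-0.27  0.37  1.87 -0.    0.9   1.78]
```

View pics/w2.png

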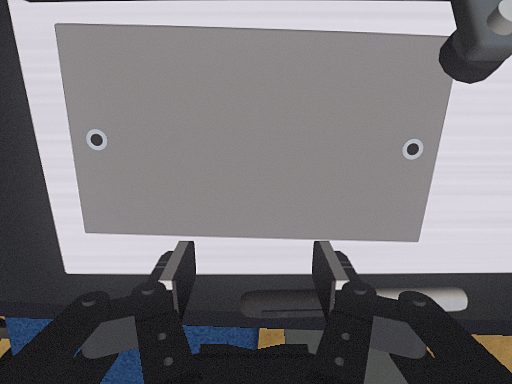

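The fingertips (near (190,243) and (318,243)) stand just short of the blank's front edge (row ~237), clear of the pen. I'll push in slowly.

Call:
jog_arm(
  series=[
    [[1,0,0,0,0,-0.0026,60],[1,0,0,0,0,0,60],[1,0,0,0,0,0,60],[1,0,0,0,0,0,60],[1,0,0,0,0,0,60],[1,0,0,0,0,0,60],[1,0,0,0,0,0,60],[1,0,0,0,0,0,60],[1,0,0,0,0,0,60],[1,0,0,0,0,0,60]],
  ],
)

```text
time_s: 5.25
eef_pos: [0.5305, -0.0258, 0.0172]
eef_rot: [-0.0, 0.972, -0.235, -0.0]
wrist_force: [-1.4, 1.7, -0.7]
opening: 0.698
grasp_force: 0.6
```

Run:
```python
from h import *
st(); w=ctrl.camera("wrist")
g=cv2.cvtColor(w["frame"],6).astype(np.float32)
# blank top face contour via grey mask
m=((g>95)&(g<165)).astype(np.uint8); m=cv2.morphologyEx(m,2,np.ones((5,5)))
n,l,s,ce=cv2.connectedComponentsWithStats(m); i=1+s[1:,4].argmax(); print(s[i])
cv2.imwrite("pics/m3.png",(l==i).astype(np.uint8)*255)
M=(l==i)
def edge(col,d): # d=+1 first from top
    r=np.where(M[:,col])[0]; return r.min() if d>0 else r.max()
cs=np.arange(100,400,10)
for nm,d in(("rear",1),("front",-1)):
    P=np.array([(c_,edge(c_,d)-.5*d) for c_ in cs],float)
    L=fitl(onplane(w,P,.031)); print(nm,car(L[0]),np.degrees(np.arctan(L[1][1]/L[1][0]))-62.78,L[2])
```

```text
5.25 car [-71.87  46.09] z 17.22 yaw -27.22 tilt [-1.e-04 -0.e+00 -1.e+00] F car -1.99 0.87 -0.71 [-0.27  0.38  1.85  0.    0.91  1.77]
[   50    35   401   244 76095]
rear [29.80321998 49.87619806] 0.02159257232032985 5.966725786765724e-05
front [-58.84271949  52.75518952] 0.05517111271701225 1.808846127092939e-05
```

Call:
jog_arm(
  series=[
    [[0.4,0,0,0,0,0,60],[0.4,0,0,0,0,0,60],[0.4,0,0,0,0,0,60],[0.4,0,0,0,0,0,60],[0.4,0,0,0,0,0,60],[0.4,0,0,0,0,0,60],[0.4,0,0,0,0,0,60],[0.2,0,0,0,0,0,60],[0.2,0,0,0,0,0,60],[0.2,0,0,0,0,0,60]],
  ],
)

```text
time_s: 6.3
eef_pos: [0.5336, -0.0274, 0.0173]
eef_rot: [-0.0, 0.972, -0.235, -0.0]
wrist_force: [-0.7, 1.2, 0.2]
opening: 0.701
grasp_force: 0.6
```

```bash
python3 -c "
from h import *
st()"
```

```text
6.3 car [-68.46  46.06] z 17.28 yaw -27.22 tilt [-0. -0. -1.] F car -1.16 0.75 0.2 [-0.27  0.39  1.84  0.    0.91  1.77]
```

Call:
jog_arm(
  series=[
    [[0.1,0,0,0,0,0,60],[0.1,0,0,0,0,0,60],[0.1,0,0,0,0,0,60],[0.1,0,0,0,0,0,60],[0.1,0,0,0,0,0,60],[0.1,0,0,0,0,0,60],[0.1,0,0,0,0,0,60],[0.1,0,0,0,0,0,60],[0,0,0,0,0,0,60],[0,0,0,0,0,0,60]],
  ],
)

```text
time_s: 7.3
eef_pos: [0.5343, -0.0277, 0.0173]
eef_rot: [0.0, 0.972, -0.235, 0.0]
wrist_force: [-1.4, 0.8, -0.6]
opening: 0.701
grasp_force: 0.6
```

Call:
jog_arm(
  series=[
    [[0.1,0,0,0,0,0,60],[0.1,0,0,0,0,0,60],[0.1,0,0,0,0,0,60],[0.1,0,0,0,0,0,60],[0.1,0,0,0,0,0,60],[0,0,0,0,0,0,60],[0,0,0,0,0,0,60],[0,0,0,0,0,0,60],[0,0,0,0,0,0,60],[0,0,0,0,0,0,60]],
  ],
)

```text
time_s: 8.3
eef_pos: [0.5347, -0.028, 0.0173]
eef_rot: [0.0, 0.972, -0.235, 0.0]
wrist_force: [-0.5, 1.0, -1.3]
opening: 0.701
grasp_force: 0.5
```

Call:
jog_arm(
  series=[
    [[0.1,0,0,0,0,0,60],[0.1,0,0,0,0,0,60],[0.1,0,0,0,0,0,60],[0.1,0,0,0,0,0,60],[0.1,0,0,0,0,0,60],[0,0,0,0,0,0,60],[0,0,0,0,0,0,60],[0,0,0,0,0,0,60],[0,0,0,0,0,0,60],[0,0,0,0,0,0,60]],
  ],
)

```text
time_s: 9.3
eef_pos: [0.535, -0.0281, 0.0173]
eef_rot: [-0.0, 0.972, -0.235, -0.0]
wrist_force: [-1.8, 1.2, 1.0]
opening: 0.701
grasp_force: 1.5
```

```bash
cat >> h.py <<'E'
def blank(w,lo=60,hi=440,z=.031):
    g=cv2.cvtColor(w["frame"],6).astype(np.float32)
    m=((g>95)&(g<165)).astype(np.uint8); m=cv2.morphologyEx(m,2,np.ones((5,5)))
    n,l,s,ce=cv2.connectedComponentsWithStats(m); i=1+s[1:,4].argmax(); return (l==i),s[i]
E
python3 - <<'E'
from h import *
st(); w=ctrl.camera("wrist"); M,s=blank(w); print(s)
g=cv2.cvtColor(w["frame"],6).astype(np.float32)
cs=np.arange(100,400,10)
for nm,d in(("rear",1),("front",-1)):
    P=np.array([(c_,(np.where(M[:,c_])[0].min() if d>0 else np.where(M[:,c_])[0].max())-.5*d) for c_ in cs],float)
    L=fitl(onplane(w,P,.031)); print(nm,car(L[0]),np.degrees(np.arctan(L[1][1]/L[1][0]))-62.78,L[2])
print(g[0:60:2,200].round(), g[0:60:2,300].round())
cv2.imwrite("pics/w4.png",w["frame"])
E
```

```text
9.3 car [-66.81  46.08] z 17.25 yaw -27.22 tilt [-3.e-04  0.e+00 -1.e+00] F car -2.13 0.23 0.98 [-0.27  0.39  1.84  0.    0.91  1.77]
[   50    36   398   243 75755]
rear [34.78285282 49.86103113] -0.029557600656723082 4.240132132094841e-05
front [-53.80897978  52.74849585] 0.05137642022003064 1.809578391858463e-05
[220. 143. 108. 104. 105. 105. 103. 105. 109. 110. 107. 105. 109. 109.
 105. 107. 109.  96. 113. 137. 137. 139. 138. 133. 134. 139. 136. 137.
 136. 134.] [220. 137. 104. 107. 104. 106. 103. 106. 104. 103. 107. 106. 106. 108.
 106. 110. 104.  92. 115. 138. 139. 138. 137. 138. 141. 136. 139. 137.
 138. 136.]
```

View pics/w4.png

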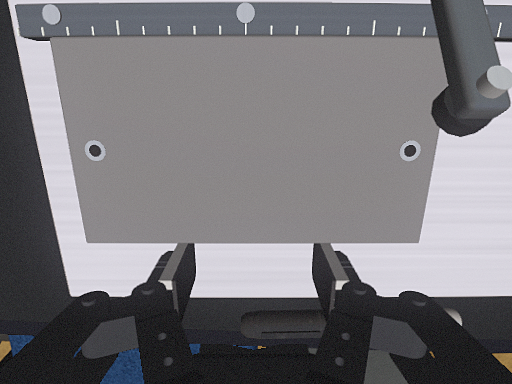

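The blank's rear edge now sits at the fence's foot (row ~37), parallel to it. I'll add small steps to seat it.

Call:
jog_arm(
  series=[
    [[0.1,0,0,0,0,0,60],[0.1,0,0,0,0,0,60],[0.1,0,0,0,0,0,60],[0,0,0,0,0,0,60],[0,0,0,0,0,0,60],[0,0,0,0,0,0,60],[0,0,0,0,0,0,60],[0,0,0,0,0,0,60],[0,0,0,0,0,0,60],[0,0,0,0,0,0,60]],
  ],
)

```text
time_s: 10.35
eef_pos: [0.5351, -0.0281, 0.0172]
eef_rot: [-0.0, 0.972, -0.235, -0.0]
wrist_force: [-3.9, 3.2, 2.7]
opening: 0.701
grasp_force: 2.6
```

```bash
python3 -c "
from h import *
o=st();print(o['grasp_force'],o['torque'])"
```

```text
10.35 car [-66.74  46.1 ] z 17.21 yaw -27.22 tilt [-7.e-04  0.e+00 -1.e+00] F car -4.93 1.03 2.65 [-0.27  0.39  1.83  0.    0.91  1.77]
2.556271460634889 [ 0.37533244  0.6723737  -0.05987789]
```

Call:
jog_arm(
  series=[
    [[0.1,0,0,0,0,0,60],[0.05,0,0,0,0,0,60],[0,0,0,0,0,0,60],[0,0,0,0,0,0,60],[0,0,0,0,0,0,60],[0,0,0,0,0,0,60],[0,0,0,0,0,0,60],[0,0,0,0,0,0,60],[0,0,0,0,0,0,60],[0,0,0,0,0,0,60]],
  ],
)

```text
time_s: 11.35
eef_pos: [0.5351, -0.0281, 0.0172]
eef_rot: [-0.0, 0.972, -0.235, -0.001]
wrist_force: [-4.6, 3.2, 3.2]
opening: 0.702
grasp_force: 2.8
```

```bash
python3 -c "
from h import *
o=st();print(o['grasp_force'],o['torque'])"
```

```text
11.35 car [-66.75  46.08] z 17.18 yaw -27.22 tilt [-1.1e-03  1.0e-04 -1.0e+00] F car -5.56 0.72 3.23 [-0.27  0.39  1.83  0.    0.91  1.77]
2.771952466573566 [ 0.49408072  0.71690081 -0.06951583]
```

Call:
jog_arm(
  series=[
    [[0.1,0,0,0,0,0,60],[0.05,0,0,0,0,0,60],[0,0,0,0,0,0,60],[0,0,0,0,0,0,60],[-1,0,0,0,0,0,60],[-4,0,0,0,0,0,60],[-4,0,0,0,0,0,60],[0,0,-15,0,0,0,60],[0,0,-30,0,0,0,60],[0,0,-30,0,0,0,60]],
  ],
)

```text
time_s: 12.35
eef_pos: [0.5276, -0.0244, 0.0939]
eef_rot: [0.0, 0.972, -0.235, 0.0]
wrist_force: [1.3, 0.1, 0.5]
opening: 0.702
grasp_force: 0.0
```

Call:
jog_arm(
  series=[
    [[0,0,0,0,0,-0.145,40],[0,0,0,0,0,-0.145,40],[0,0,0,0,0,-0.145,40],[0,0,0,0,0,-0.145,40],[0,0,0,0,0,-0.145,40],[0,0,0,0,0,-0.145,40],[0,0,0,0,0,-0.145,40],[0,0,0,0,0,-0.145,40],[0,0,0,0,0,-0.145,40],[0,0,0,0,0,-0.145,40]],
  ],
)

```text
time_s: 13.35
eef_pos: [0.5284, -0.0246, 0.0937]
eef_rot: [0.001, 0.882, 0.471, 0.001]
wrist_force: [-0.7, 0.3, -0.3]
opening: 0.47
grasp_force: 0.0
```

Call:
jog_arm(
  series=[
    [[0,0,0,0,0,-0.1208,40],[33,22,0,0,0,0,40],[33,22,0,0,0,0,40],[30,20.7,0,0,0,0,40],[0,0,10,0,0,0,40],[0,0,16,0,0,0,40],[0,0,16,0,0,0,40],[0,0,10,0,0,0,40],[0,0,4,0,0,0,40],[0,0,0,0,0,0,40]],
  ],
)

```text
time_s: 14.35
eef_pos: [0.6281, 0.0311, 0.0353]
eef_rot: [-0.001, 0.854, 0.521, -0.001]
wrist_force: [-0.2, 0.4, -1.3]
opening: 0.468
grasp_force: 0.0
```

Run:
```python
from h import *
import pickle
o=st(); w=ctrl.camera("wrist"); pickle.dump((w,o),open("w5.pkl","wb"))
cv2.imwrite("pics/w5.png",w["frame"])
Rt=R.from_quat(o["eef_rot"],scalar_first=True).as_matrix()
v,u=np.mgrid[220:384,100:420]; uv=np.c_[u.ravel(),v.ravel()]
z=w["z_map"][uv[:,1],uv[:,0]]; ok=(z>0)&(z<.25); uv=uv[ok]
P=(np.array(w["xyz"])+ray(w,uv)*z[ok][:,None]-o["eef_pos"])@Rt*1000
for lo in(-14,-10,-8,-6,-4,-2,0):
    q=P[(P[:,2]>=lo)&(P[:,2]<lo+2)&(abs(P[:,1])<50)&(abs(P[:,0])<30)]
    if len(q): print(lo,len(q),q.min(0).round(1),q.max(0).round(1))
```

```text
14.35 car [-11.1  141.29] z 35.29 yaw 62.74 tilt [-7.0e-04 -1.8e-03 -1.0e+00] F car -0.38 0.22 -1.28 [-0.14  0.53  1.58 -0.    1.03  0.34]
-14 145 [-11.3 -32.3 -14. ] [ 12.4  34.5 -12. ]
-10 120 [-11.  -30.5 -10. ] [12.  32.9 -8. ]
-8 72 [ -9.9 -25.5  -8. ] [11.8 27.7 -6. ]
-6 55 [-10.5 -21.1  -5.9] [11.  26.9 -4.1]
-4 25 [ -4.6 -19.1  -3.9] [ 9.8 21.3 -2.1]
-2 3 [  0.7 -19.   -1.6] [ 1.9 21.3 -1.4]
```

View pics/w5.png

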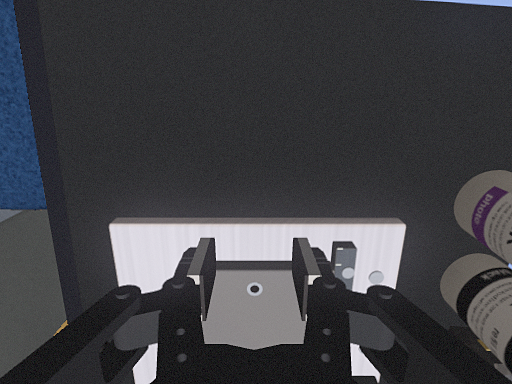

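Call:
jog_arm(
  series=[
    [[0,0,5,0,0,-0.0007,40],[0,0,4,0,0,0,40],[0,0,3,0,0,0,40],[0,0,2,0,0,0,40],[0,0,0.8,0,0,0,40],[-1,0,0,0,0,0,40],[-1,0,0,0,0,0,40],[-1,0,0,0,0,0,40],[-1,0,0,0,0,0,40],[-1,0,0,0,0,0,40]],
  ],
)

```text
time_s: 15.4
eef_pos: [0.627, 0.0271, 0.0216]
eef_rot: [-0.0, 0.854, 0.521, 0.0]
wrist_force: [1.8, 2.1, 0.0]
opening: 0.472
grasp_force: 0.7
```

Call:
jog_arm(
  series=[
    [[-1,0,0,0,0,0,40],[-1.5,0,0,0,0,0,40],[-2,0,0,0,0,0,40],[-2,0,0,0,0,0,40],[-2,0,0,0,0,0,40],[-2,0,0,0,0,0,40],[-2,0,0,0,0,0,40],[-2,0,0,0,0,0,40],[-2,0,0,0,0,0,40],[-2,0,0,0,0,0,40]],
  ],
)

```text
time_s: 16.4
eef_pos: [0.6183, 0.0104, 0.0215]
eef_rot: [-0.0, 0.853, 0.521, -0.0]
wrist_force: [0.4, 1.6, 0.7]
opening: 0.467
grasp_force: 0.9
```

Run:
```python
from h import *
o=st(); w=ctrl.camera("wrist"); print(o["torque"])
cv2.imwrite("pics/w6.png",w["frame"])
```

```text
16.4 car [-10.34 118.37] z 21.48 yaw 62.82 tilt [-0. -0. -1.] F car -0.39 1.61 0.67 [-0.17  0.53  1.61  0.    1.    0.3 ]
[ 0.25189447 -0.04235372 -0.049403  ]
```

View pics/w6.png

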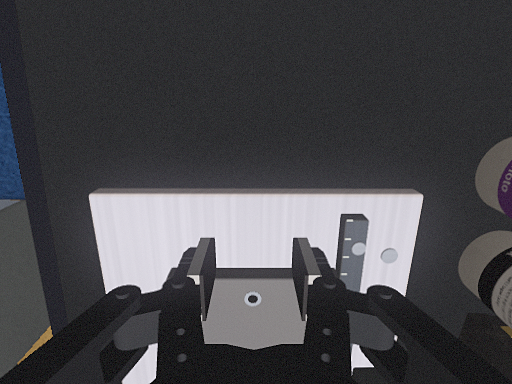

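The fingers hold the trailing edge squarely while the blank slides along the fence. The force is about 1.6 N, so I'll continue to about 2 mm short.

Call:
jog_arm(
  series=[
    [[-2.2,0,0,0,0,0,40],[-2.2,0,0,0,0,0,40],[-2.2,0,0,0,0,0,40],[-2.2,0,0,0,0,0,40],[-2.2,0,0,0,0,0,40],[-2.2,0,0,0,0,0,40],[-2.2,0,0,0,0,0,40],[-2.2,0,0,0,0,0,40],[-2.2,0,0,0,0,0,40],[-2.2,0,0,0,0,0,40]],
  ],
)

```text
time_s: 17.45
eef_pos: [0.6082, -0.0092, 0.0214]
eef_rot: [-0.0, 0.853, 0.521, -0.0]
wrist_force: [1.6, 1.4, -0.0]
opening: 0.471
grasp_force: 0.7
```

Call:
jog_arm(
  series=[
    [[-2.2,0,0,0,0,0,40],[-2.2,0,0,0,0,0,40],[-2.2,0,0,0,0,0,40],[-2.2,0,0,0,0,0,40],[-2.2,0,0,0,0,0,40],[-2.2,0,0,0,0,0,40],[-2.2,0,0,0,0,0,40],[-2.2,0,0,0,0,0,40],[-2,0,0,0,0,0,40],[-1,0,0,0,0,0,40]],
  ],
)

```text
time_s: 18.45
eef_pos: [0.5988, -0.0276, 0.0215]
eef_rot: [0.0, 0.853, 0.521, -0.0]
wrist_force: [0.3, 1.3, -0.2]
opening: 0.467
grasp_force: 0.7
```

Run:
```python
from h import *
import pickle
o=st(); c=ctrl.camera("top"); s=ctrl.camera("scene"); pickle.dump((c,s),open("t7.pkl","wb"))
ref=pickle.load(open("c0.pkl","rb"))
g=cv2.cvtColor(c["frame"],6).astype(np.float32)
for x in(-30,-20,-10,0,10):   # sample along carrier y near the line
    ys=np.arange(-110,-85,1.); P=np.c_[np.array([wor(x,y) for y in ys]),np.full(len(ys),.019)]
    q=proj(c,P).astype(np.float32); print(x,cv2.remap(g,q[:,0][None],q[:,1][None],1)[0].astype(int))
cr=c["frame"][120:260,150:320]; cv2.imwrite("pics/t7.png",cv2.resize(cr,None,fx=4,fy=4,interpolation=2))
```

```text
18.45 car [-10.31  75.7 ] z 21.48 yaw 62.81 tilt [-1.e-04 -0.e+00 -1.e+00] F car -0.38 1.28 -0.24 [-0.24  0.5   1.67 -0.    0.98  0.23]
-30 [239 239 239 239 239 239 238 234 230 215 189 175 192 214 227 204 166 143
 157 166 167 166 166 167 167]
-20 [238 238 238 238 238 238 235 231 221 188 164 151 182 212 229 206 182 162
 160 165 167 167 167 167 166]
-10 [237 237 238 238 238 237 235 231 217 186 149 155 189 216 211 183 146 147
 157 167 167 168 169 173 176]
0 [240 240 240 240 240 239 238 237 223 208 194 203 219 239 231 212 186 169
 168 173 169 166 165 165 165]
10 [241 241 241 241 241 241 240 234 219 196 187 199 219 224 218 205 186 172
 166 168 168 165 165 165 164]
```

View pics/t7.png

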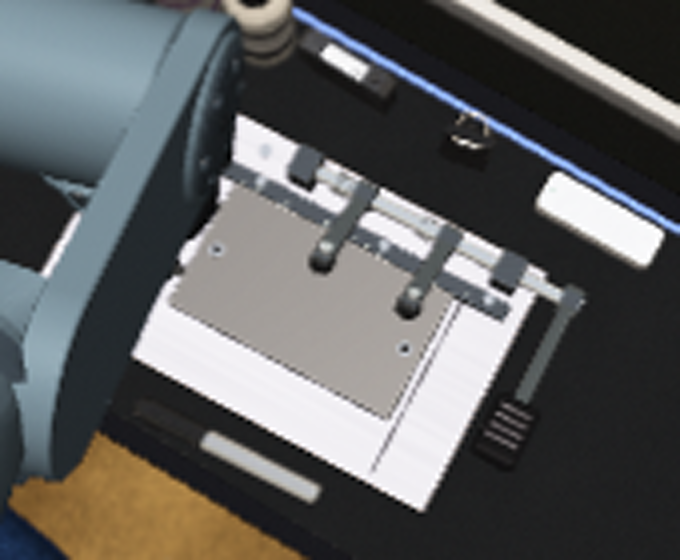

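The top crop shows the blank flush along the fence, with a white strip of about 5 mm between its leading edge (388,415)–(450,305) and the line.

Call:
jog_arm(
  series=[
    [[-1,0,0,0,0,0,40],[-1,0,0,0,0,0,40],[-0.7,0,0,0,0,0,40],[-0.3,0,0,0,0,0,40],[0,0,0,0,0,0,40],[2,0,0,0,0,0,40],[4,0,0,0,0,0,40],[0,0,-40,0,0,0,40],[0,0,-45,0,0,0,40],[0,0,-45,0,0,0,40]],
  ],
)

```text
time_s: 19.55
eef_pos: [0.5998, -0.0244, 0.1525]
eef_rot: [-0.0, 0.853, 0.521, -0.001]
wrist_force: [0.7, -0.1, -0.2]
opening: 0.468
grasp_force: 0.0
```

Call:
jog_arm(
  series=[
    [[-45,0,-8,0,0,0,40],[-45,0,-8,0,0,0,40],[-45,0,-8,0,0,0,40],[-45,0,-8,0,0,0,40],[-45,0,-8,0,0,0,40],[-40,0,-8,0,0,0,40],[0,0,0,0,0,0,40],[0,0,0,0,0,0,40],[0,0,0,0,0,0,40],[0,0,0,0,0,0,40]],
  ],
)

```text
time_s: 20.55
eef_pos: [0.4797, -0.2591, 0.1991]
eef_rot: [-0.0, 0.853, 0.522, -0.0]
wrist_force: [-0.1, 0.3, 0.2]
opening: 0.468
grasp_force: 0.0
```

Run:
```python
from h import *
import pickle
o=st(); w=ctrl.camera("wrist"); pickle.dump((w,o),open("w8.pkl","wb"))
cv2.imwrite("pics/w8.png",w["frame"])
P=np.array([[*wor(x,y),.019] for x in(-50,-10) for y in(-100,60)]); print(proj(w,P).round(1))
g=cv2.cvtColor(w["frame"],6).astype(np.float32)
for x in(-45,-35,-25,-15,-5,5):
    ys=np.arange(-106,-90,.5); Q=np.c_[np.array([wor(x,y) for y in ys]),np.full(len(ys),.019)]
    q=proj(w,Q).astype(np.float32); print(x,cv2.remap(g,q[:,0][None],q[:,1][None],1)[0].astype(int))
```

```text
20.55 car [ -10.39 -184.65] z 199.09 yaw 62.92 tilt [ 4.e-04 -7.e-04 -1.e+00] F car -0.26 0.22 0.21 [-0.71  0.15  1.71  0.    1.28 -0.24]
[[ 213.6   88.7]
 [ 207.4 -105.3]
 [ 253.2   88.8]
 [ 253.7 -105.3]]
-45 [217 217 217 217 218 218 219 222 220 208 169  89  77 133 185 234 193 108
 107 133 148 163 161 158 158 158 157 156 157 158 157 156]
-35 [212 212 211 212 213 213 215 220 214 178 135  83  79 132 179 226 191 115
 109 135 150 163 162 160 160 160 159 158 158 159 159 159]
-25 [212 212 212 214 215 215 216 221 214 181 140  87  79 130 178 223 196 118
 112 139 152 160 161 161 161 160 160 160 158 158 158 158]
-15 [214 212 211 212 214 214 215 222 218 184 142  88  74 127 176 220 201 125
 114 137 152 161 161 159 159 160 160 160 159 158 159 159]
-5 [215 215 216 214 213 215 217 222 221 189 150  94  74 126 175 219 206 129
 113 140 154 161 162 161 160 160 161 162 161 160 160 160]
5 [212 212 212 212 213 214 216 221 221 186 146  90  69 148 207 226 207 133
 111 140 155 161 162 160 161 162 161 161 161 161 161 161]
```

View pics/w8.png

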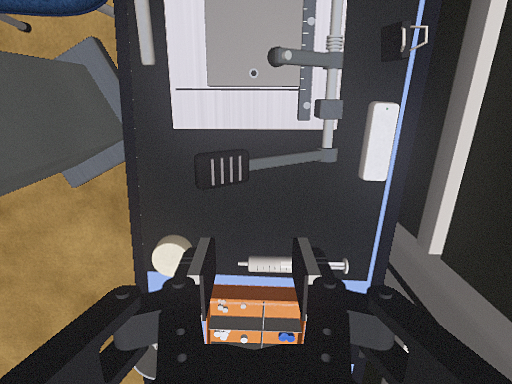

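The leading edge is parallel to the line and about 2.4 mm from its centre (line at row 89, blank edge just above). I'll go back for the last nudge.

Call:
jog_arm(
  series=[
    [[45,0,3,0,0,0.0024,40],[45,0,3,0,0,0,40],[45,0,3,0,0,0,40],[45,0,4,0,0,0,40],[45,0,10,0,0,0,40],[38.6,0,10,0,0,0,40],[0,0,40,0,0,0,40],[0,0,40,0,0,0,40],[0,0,35,0,0,0,40],[0,0,15,0,0,0,40]],
  ],
)

```text
time_s: 21.6
eef_pos: [0.5973, -0.0242, 0.0324]
eef_rot: [-0.002, 0.854, 0.521, -0.002]
wrist_force: [-1.7, -0.4, 0.3]
opening: 0.468
grasp_force: 0.0
```

Call:
jog_arm(
  series=[
    [[0,0,8,0,0,0,40],[0,0,4,0,0,0,40],[0,0,2,0,0,0,40],[0,0,0.6,0,0,0,40],[0,0,0,0,0,0,40],[-1,0,0,0,0,0,40],[-1,0,0,0,0,0,40],[0,0,0,0,0,0,40],[0,0,0,0,0,0,40],[0,0,0,0,0,0,40]],
  ],
)

```text
time_s: 22.6
eef_pos: [0.5992, -0.028, 0.0219]
eef_rot: [-0.0, 0.854, 0.52, -0.0]
wrist_force: [0.3, -0.4, 0.4]
opening: 0.47
grasp_force: 0.0
```

```bash
python3 -c "
from h import *
o=st()"
```

```text
22.6 car [-9.81 75.54] z 21.9 yaw 62.68 tilt [ 0.e+00 -1.e-04 -1.e+00] F car 0.46 -0.24 0.44 [-0.24  0.5   1.67  0.    0.98  0.23]
```

Call:
jog_arm(
  series=[
    [[-1,0,0,0,0,-0.0017,40],[-1,0,0,0,0,0,40],[-0.6,0,0,0,0,0,40],[-0.6,0,0,0,0,0,40],[-0.6,0,0,0,0,0,40],[-0.5,0,0,0,0,0,40],[-0.4,0,0,0,0,0,40],[-0.2,0,0,0,0,0,40],[0,0,0,0,0,0,40],[0,0,0,0,0,0,40]],
  ],
)

```text
time_s: 23.6
eef_pos: [0.5969, -0.0323, 0.0218]
eef_rot: [-0.0, 0.854, 0.521, -0.0]
wrist_force: [0.8, 1.5, -0.6]
opening: 0.469
grasp_force: 0.5
```

```bash
python3 -c "
from h import *
o=st()"
```

```text
23.6 car [-9.84 70.61] z 21.85 yaw 62.78 tilt [-1.e-04 -1.e-04 -1.e+00] F car 0.04 1.74 -0.62 [-0.25  0.49  1.67 -0.    0.98  0.22]
```

Call:
jog_arm(
  series=[
    [[2,0,0,0,0,0,40],[4,0,0,0,0,0,40],[0,0,-45,0,0,0,40],[0,0,-45,0,0,0,40],[0,0,-45,0,0,0,40],[0,0,0,0,0,0.1428,0],[0,0,0,0,0,0.1428,0],[0,0,0,0,0,0.1428,0],[0,0,0,0,0,0.1428,0],[0,0,0,0,0,0.1428,0]],
  ],
)

```text
time_s: 24.6
eef_pos: [0.5998, -0.0268, 0.157]
eef_rot: [0.0, 0.982, 0.187, 0.0]
wrist_force: [-0.4, 0.1, -0.4]
opening: 0.001
grasp_force: 0.0
```

Call:
jog_arm(
  series=[
    [[0,0,0,0,0,0.1428,0],[0,0,0,0,0,0.1428,0],[0,0,0,0,0,0.1428,0],[0,0,0,0,0,0.1428,0],[0,0,0,0,0,0.1428,0],[0,0,0,0,0,0.1428,0],[-5,37,-11,0,0,0,0],[-5,37,-11,0,0,0,0],[-5,37,-11,0,0,0,0],[-5,36,-10,0,0,0,0]],
  ],
)

```text
time_s: 25.6
eef_pos: [0.514, -0.1494, 0.2005]
eef_rot: [0.0, 0.972, -0.235, 0.0]
wrist_force: [-0.3, -1.2, 0.3]
opening: -0.003
grasp_force: 0.0
```

Run:
```python
from h import *
import pickle
o=st(); w=ctrl.camera("wrist"); o=st(); pickle.dump((w,o),open("w9.pkl","wb"))
cv2.imwrite("pics/w9.png",cv2.resize(w["frame"],(800,600),interpolation=cv2.INTER_CUBIC))
g=cv2.cvtColor(w["frame"],6).astype(np.float32)
for x in(-45,-30,-15,-5,5):
    ys=np.arange(-106,-92,.5); Q=np.c_[np.array([wor(x,y) for y in ys]),np.full(len(ys),.019)]
    q=proj(w,Q).astype(np.float32); print(x,cv2.remap(g,q[:,0][None],q[:,1][None],1)[0].astype(int))
print("fence region, x from 25 to 42 at z .031")
for y in(-90,-50,-35,10,30,50):
    xs=np.arange(25,45,.7); Q=np.c_[np.array([wor(x,y) for x in xs]),np.full(len(xs),.029)]
    q=proj(w,Q).astype(np.float32); print(y,cv2.remap(g,q[:,0][None],q[:,1][None],1)[0].astype(int))
```

```text
25.6 car [-30.06 -71.43] z 200.54 yaw -27.19 tilt [ 5.e-04  2.e-04 -1.e+00] F car 0.33 -1.22 0.28 [-0.5   0.12  1.74 -0.    1.28  1.54]
25.65 car [-29.43 -75.98] z 202.19 yaw -27.31 tilt [ 0.0022  0.0035 -1.    ] F car 2.89 -2.58 0.51 [-0.51  0.12  1.74 -0.    1.28  1.54]
-45 [203 198 193 194 194 183 170 168 173 167 148 133 139 145 146 147 147 147
 147 147 147 146 146 147 149 147 144 143]
-30 [204 201 193 187 190 193 182 172 163 156 150 147 145 146 147 148 149 148
 148 147 147 147 147 147 147 147 147 147]
-15 [197 194 192 190 186 177 167 171 175 161 146 142 145 148 151 155 158 161
 157 152 153 154 151 147 144 141 142 146]
-5 [206 199 192 191 191 185 174 169 175 174 156 140 146 151 152 152 153 154
 154 152 152 153 153 152 151 152 153 153]
5 [201 201 193 186 187 189 180 172 167 163 157 150 149 152 154 155 155 154
 153 153 153 152 151 153 156 156 156 155]
fence region, x from 25 to 42 at z .031
-90 [154 155 157 157 156 157 158 157 157 157 157 161 147 122  90 111 125 129
 135 128 118 111 113 114 115 114 113 112 109]
-50 [153 152 152 151 152 152 152 153 151 150 151 156 144 121  91 106 118 125
 124 124 123 124 117 111 108 107 106 108 110]
-35 [148 150 150 150 151 151 151 148 148 149 152 155 143 127 111 133 140 135
 120 112 108 107 111 112 110 107 107 108 108]
10 [146 146 146 147 147 146 145 147 144 145 151 151 140 119  85 103 119 126
 131 122 113 108 110 110 109 106 108 108 107]
30 [146 142 142 144 146 145 144 144 145 145 145 149 140 120  86 106 123 130
 131 123 113 111 112 112 112 110 108 108 109]
50 [143 145 147 146 145 145 146 146 146 146 146 147 138 121  91 107 125 129
 126 124 127 145 160 167 167 169 169 166 161]
```

View pics/w9.png

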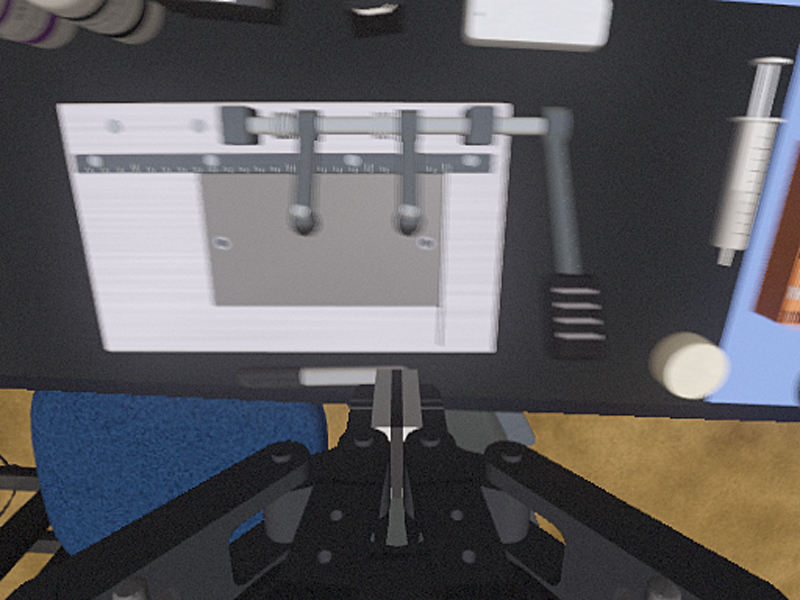

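Motion blur from the arm still settling (line at (442,260), blank edge next to it). I'll take a settled picture numerically.

Run:
```python
from h import *
import pickle
for _ in range(5): w=ctrl.camera("wrist")
o=st(); w=ctrl.camera("wrist"); pickle.dump((w,o),open("w9.pkl","wb"))
g=cv2.cvtColor(w["frame"],6).astype(np.float32)
for x in(-75,-65,-45,-30,-15,-5,5):
    ys=np.arange(-106,-92,.5); Q=np.c_[np.array([wor(x,y) for y in ys]),np.full(len(ys),.019)]
    q=proj(w,Q).astype(np.float32); print(x,cv2.remap(g,q[:,0][None],q[:,1][None],1)[0].astype(int))
print("rear edge")
R_=[]
for y in list(range(-90,-85,2))+list(range(-60,-30,3))+list(range(5,55,4)):
    xs=np.arange(31,38,.1); Q=np.c_[np.array([wor(x,y) for x in xs]),np.full(len(xs),.029)]
    q=proj(w,Q).astype(np.float32); v=cv2.remap(g,q[:,0][None],q[:,1][None],1)[0]; R_.append((y,xs[v.argmin()],v.min()))
print(np.round(R_,1).tolist())
# trailing / front edges on top face
z=.031
def E(a,b):
    A=proj(w,[[*wor(*a),z],[*wor(*b),z]]); return fitl(onplane(w,subedge(g,A[0],A[1],hw=4),z))
for n,a,b in(("front",(-55,-90),(-55,50)),("trail",(-50,60),(25,60)),("lead",(-50,-100),(-5,-100))):
    L=E(a,b); print(n,car(L[0]).round(2),(np.degrees(np.arctan2(L[1][1],L[1][0]))-62.78).round(3),L[2])
# clamp lever geometry
for y in(-166,-156):
  for x in (-60,-40,-20,20):
    pass
v,u=np.mgrid[100:240,320:410]; uv=np.c_[u.ravel(),v.ravel()]; d=w["z_map"][uv[:,1],uv[:,0]]
P=np.array(w["xyz"])+ray(w,uv)*d[:,None]; c=np.c_[car(P),P[:,2]*1e3]; k=(abs(c[:,1]+161)<12)&(c[:,2]>35)
c=c[k]
for lo in range(-70,80,10):
    q=c[(c[:,0]>=lo)&(c[:,0]<lo+10)]
    if len(q)>5: print(lo,len(q),np.median(q,0).round(1),q[:,1].min().round(1),q[:,1].max().round(1),q[:,2].max().round(1))
```

```text
25.9 car [-29.94 -69.63] z 199.65 yaw -27.2 tilt [-4.e-04 -4.e-04 -1.e+00] F car -0.13 0.03 -0.26 [-0.5   0.12  1.74  0.    1.28  1.54]
-75 [214 213 213 213 213 216 218 223 229 201 126  66  91 116 159 206 224 221
 217 214 211 211 212 213 213 213 213 214]
-65 [209 210 210 211 212 213 216 218 207 195 140  78  82 137 182 201 219 216
 213 212 211 211 211 211 212 213 212 210]
-45 [215 215 215 215 216 217 219 222 225 188 140 130 139 145 145 145 144 143
 145 146 146 146 145 145 145 146 148 147]
-30 [211 211 210 210 210 212 215 216 204 191 160 129 130 142 148 148 148 148
 148 147 147 147 146 147 149 149 148 147]
-15 [211 210 210 210 211 212 215 220 213 166 114 129 143 148 150 150 149 149
 150 150 150 150 148 147 146 145 155 166]
-5 [212 212 212 212 212 213 215 220 226 196 136 110 136 154 153 152 153 153
 152 150 152 155 153 151 150 152 152 151]
5 [210 210 211 211 212 213 215 216 203 190 160 130 134 148 153 153 152 152
 152 152 152 152 151 153 153 152 151 152]
rear edge
[[-90.0, 34.9, 76.3], [-88.0, 34.9, 78.4], [-86.0, 34.9, 76.6], [-60.0, 34.8, 71.2], [-57.0, 34.9, 78.4], [-54.0, 34.9, 76.6
[... 409 characters left out ...]
ront [-54.42 -20.11] 0.006 5.219100244998586e-07
trail [-12.18  59.32] -90.041 7.960391575669361e-05
lead [ -27.24 -100.2 ] -90.243 8.114394851475737e-05
-60 87 [ -51.9 -160.   122.3] -172.4 -150.0 124.5
-50 421 [ -44.9 -160.5  121.5] -172.9 -149.0 125.0
-40 435 [ -35.1 -160.5  115.4] -172.9 -149.0 121.3
-30 409 [ -25.1 -160.4  108.5] -172.9 -149.0 113.2
-20 366 [ -15.6 -160.3  102.1] -172.7 -149.2 108.3
-10 185 [  -5.2 -160.1   90.3] -166.5 -156.0 95.4
0 172 [   4.7 -159.8   83.7] -166.0 -156.0 88.6
10 171 [  14.7 -160.    77.1] -166.1 -156.1 81.6
20 162 [  25.  -160.    70.6] -166.1 -156.2 74.5
30 155 [  35.  -160.2   64. ] -165.9 -156.0 69.0
40 83 [  42.7 -159.9   58.9] -165.3 -156.3 62.3
```

The blank is flush: the rear edge reads x=34.9 along its whole length and the angle error is 0.006°. Its leading edge is on the line, with the trailing edge at about 60 mm, so 160 mm puts the lead at about −100. Next is the paddle (open, top centre near carrier (−31,−161), z≈113 mm).

Call:
jog_arm(
  series=[
    [[1.3,30.5,8,0,0,0,0],[1.3,30.5,8,0,0,0,0],[1.4,30.4,8,0,0,0,0],[0,0,15,0,0,0,0],[0,0,15,0,0,0,0],[0,0,12,0,0,0,0],[0,0,4,0,0,0,0],[-1,0,4,0,0,0,0],[-1,0,4,0,0,0,0],[-1,0,4,0,0,0,0]],
  ],
)

```text
time_s: 26.95
eef_pos: [0.4742, -0.2303, 0.1181]
eef_rot: [0.0, 0.972, -0.235, 0.0]
wrist_force: [-0.7, -0.7, 0.4]
opening: 0.0
grasp_force: 0.0
```

```bash
python3 -c "
from h import *
o=st()"
```

```text
26.95 car [ -28.49 -161.55] z 118.13 yaw -27.19 tilt [ 1.e-03  2.e-04 -1.e+00] F car -0.28 -0.89 0.43 [-0.68  0.21  1.82  0.    1.11  1.37]
```

Call:
jog_arm(
  series=[
    [[-1,0,3,0,0,0,0],[-2,0,4,0,0,0,0],[-2.5,0,4.5,0,0,0,0],[-2.5,0,4.5,0,0,0,0],[-2.5,0,5,0,0,0,0],[-2,0,5,0,0,0,0],[-2,0,5,0,0,0,0],[-2,0,5,0,0,0,0],[-1.7,0,5,0,0,0,0],[-1.5,0,5,0,0,0,0]],
  ],
)

```text
time_s: 27.95
eef_pos: [0.4561, -0.2212, 0.0714]
eef_rot: [-0.0, 0.972, -0.235, -0.0]
wrist_force: [0.2, 0.4, 1.2]
opening: 0.004
grasp_force: 0.3
```

Run:
```python
from h import *
o=st(); print(o["torque"]); w=ctrl.camera("wrist"); cv2.imwrite("pics/w10.png",w["frame"])
```

```text
27.95 car [ -48.68 -161.71] z 71.44 yaw -27.22 tilt [-0.e+00 -1.e-04 -1.e+00] F car -0.02 0.44 1.17 [-0.69  0.24  1.9   0.    1.    1.36]
[ 0.01160433 -0.03817883 -0.03436913]
```

View pics/w10.png

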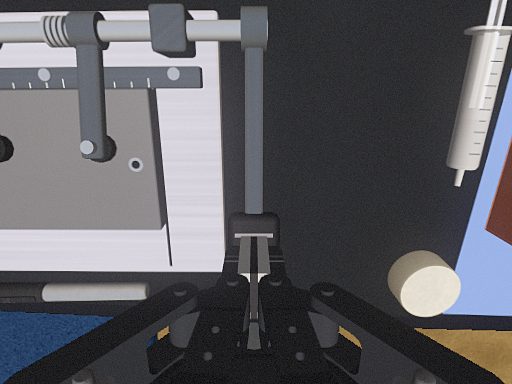

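The closed fingertips sit on the paddle (254,245) and it swings down at about 1.2 N. The blank is still on the line and nothing else has been touched.

Call:
jog_arm(
  series=[
    [[-1,0,2,0,0,0,0],[-1,0,2,0,0,0,0],[-0.6,0,2,0,0,0,0],[-0.6,0,2,0,0,0,0],[-0.4,0,2,0,0,0,0],[-0.4,0,2,0,0,0,0],[-0.3,0,2,0,0,0,0],[-0.2,0,1.5,0,0,0,0],[0,0,1,0,0,0,0],[0,0,0.5,0,0,0,0]],
  ],
)

```text
time_s: 29.0
eef_pos: [0.452, -0.2191, 0.0547]
eef_rot: [-0.0, 0.972, -0.235, -0.0]
wrist_force: [-0.2, -0.2, 0.1]
opening: -0.002
grasp_force: 0.3
```

Call:
jog_arm(
  series=[
    [[0,0,0.4,0,0,0,0],[0,0,0.4,0,0,0,0],[0,0,0.4,0,0,0,0],[0,0,0.4,0,0,0,0],[0,0,0.4,0,0,0,0],[0,0,0.2,0,0,0,0],[0,0,0.2,0,0,0,0],[0,0,0.1,0,0,0,0],[0,0,0,0,0,0,0],[0,0,0,0,0,0,0]],
  ],
)

```text
time_s: 30.0
eef_pos: [0.4523, -0.2193, 0.0524]
eef_rot: [0.0, 0.972, -0.235, 0.0]
wrist_force: [-0.4, -1.0, 0.3]
opening: 0.004
grasp_force: 0.0
```

```bash
python3 -c "
from h import *
o=st()"
```

```text
30.0 car [ -52.94 -161.75] z 52.41 yaw -27.22 tilt [ 2.e-04  0.e+00 -1.e+00] F car 0.06 -1.05 0.29 [-0.69  0.27  1.91 -0.    0.96  1.36]
```

Call:
jog_arm(
  series=[
    [[0,0,0.3,0,0,0,0],[0,0,0.3,0,0,0,0],[0,0,0.3,0,0,0,0],[0,0,0.3,0,0,0,0],[0,0,0.3,0,0,0,0],[0,0,0.3,0,0,0,0],[0,0,0.3,0,0,0,0],[0,0,0,0,0,0,0],[0,0,0,0,0,0,0],[0,0,0,0,0,0,0]],
  ],
)

```text
time_s: 31.0
eef_pos: [0.4523, -0.2192, 0.0503]
eef_rot: [0.0, 0.972, -0.235, 0.0]
wrist_force: [-0.4, 0.9, -0.0]
opening: 0.003
grasp_force: 0.0
```

Call:
jog_arm(
  series=[
    [[0,0,0.2,0,0,0,0],[0,0,0.2,0,0,0,0],[0,0,0.2,0,0,0,0],[0,0,0.2,0,0,0,0],[0,0,0.2,0,0,0,0],[0,0,0,0,0,0,0],[0,0,0,0,0,0,0],[0,0,0,0,0,0,0],[0,0,0,0,0,0,0],[0,0,0,0,0,0,0]],
  ],
)

```text
time_s: 32.0
eef_pos: [0.4522, -0.2192, 0.0493]
eef_rot: [-0.0, 0.972, -0.235, -0.0]
wrist_force: [-0.5, 0.3, 0.2]
opening: 0.003
grasp_force: 0.0
```

Call:
jog_arm(
  series=[
    [[0,0,0.2,0,0,0,0],[0,0,0.2,0,0,0,0],[0,0,0.2,0,0,0,0],[0,0,0.2,0,0,0,0],[0,0,0.2,0,0,0,0],[0,0,0,0,0,0,0],[0,0,0,0,0,0,0],[0,0,0,0,0,0,0],[0,0,0,0,0,0,0],[0,0,0,0,0,0,0]],
  ],
)

```text
time_s: 33.0
eef_pos: [0.4523, -0.2193, 0.0483]
eef_rot: [0.0, 0.972, -0.235, 0.0]
wrist_force: [0.2, -0.3, 0.2]
opening: 0.001
grasp_force: 0.0
```

Run:
```python
from h import *
import pickle
o=st(); w=ctrl.camera("wrist"); pickle.dump((w,o),open("w11.pkl","wb"))
v,u=np.mgrid[20:240,200:310]; uv=np.c_[u.ravel(),v.ravel()]; d=w["z_map"][uv[:,1],uv[:,0]]
P=np.array(w["xyz"])+ray(w,uv)*d[:,None]; c=np.c_[car(P),P[:,2]*1e3]; c=c[(abs(c[:,1]+161)<12)&(c[:,2]>25)]
for lo in range(-60,70,10):
    q=c[(c[:,0]>=lo)&(c[:,0]<lo+10)]
    if len(q)>5: print(lo,len(q),np.median(q,0).round(1))
```

```text
33.0 car [ -52.97 -161.76] z 48.31 yaw -27.22 tilt [ 1.e-04  0.e+00 -1.e+00] F car 0.34 -0.2 0.21 [-0.69  0.27  1.91  0.    0.95  1.36]
-50 422 [ -41.5 -160.8   49. ]
-40 935 [ -34.7 -161.    47.8]
-30 361 [ -24.8 -161.    45. ]
-20 383 [ -15.  -161.    44.9]
-10 398 [  -4.9 -161.3   44.9]
0 411 [   4.9 -161.5   44.8]
10 458 [  15.2 -161.    44.9]
20 585 [  26.1 -161.2   45. ]
30 515 [  35.1 -161.5   44.8]
40 545 [  45.1 -161.    44.8]
50 587 [  53.9 -161.    46.5]
```

The lever is already level (z 44.9 along its length), with the paddle top at 47.8 just under the tip. I'll press in small steps.

Call:
jog_arm(
  series=[
    [[0,0,0.2,0,0,0,0],[0,0,0.2,0,0,0,0],[0,0,0.2,0,0,0,0],[0,0,0.2,0,0,0,0],[0,0,0,0,0,0,0],[0,0,0,0,0,0,0],[0,0,0,0,0,0,0],[0,0,0,0,0,0,0],[0,0,0,0,0,0,0],[0,0,0,0,0,0,0]],
  ],
)

```text
time_s: 34.05
eef_pos: [0.4522, -0.2192, 0.0475]
eef_rot: [0.0, 0.972, -0.235, -0.0]
wrist_force: [-1.4, 0.9, 2.6]
opening: 0.003
grasp_force: 1.7
```

Call:
jog_arm(
  series=[
    [[0,0,0.1,0,0,0,0],[0,0,0.1,0,0,0,0],[0,0,0.1,0,0,0,0],[0,0,0.1,0,0,0,0],[0,0,0,0,0,0,0],[0,0,0,0,0,0,0],[0,0,0,0,0,0,0],[0,0,0,0,0,0,0],[0,0,0,0,0,0,0],[0,0,0,0,0,0,0]],
  ],
)

```text
time_s: 35.05
eef_pos: [0.4522, -0.2192, 0.0471]
eef_rot: [-0.0, 0.972, -0.235, -0.0]
wrist_force: [-1.0, 0.9, 5.3]
opening: -0.0
grasp_force: 2.5
```

Call:
jog_arm(
  series=[
    [[0,0,0.1,0,0,0,0],[0,0,0.1,0,0,0,0],[0,0,0.05,0,0,0,0],[0,0,0,0,0,0,0],[0,0,0,0,0,0,0],[0,0,0,0,0,0,0],[0,0,0,0,0,0,0],[0,0,0,0,0,0,0],[0,0,0,0,0,0,0],[0,0,0,0,0,0,0]],
  ],
)

```text
time_s: 36.05
eef_pos: [0.4522, -0.2192, 0.0469]
eef_rot: [0.0, 0.972, -0.235, -0.0]
wrist_force: [-1.8, 0.9, 5.5]
opening: 0.003
grasp_force: 2.8
```

```bash
python3 -c "
from h import *
for _ in range(4): o=st(); ctrl.camera('wrist')"
```

```text
36.05 car [ -53.04 -161.75] z 46.94 yaw -27.22 tilt [-0.  0. -1.] F car -2.01 -0.03 5.53 [-0.69  0.28  1.91 -0.    0.95  1.36]
36.1 car [ -53.02 -161.75] z 46.94 yaw -27.22 tilt [-0.  0. -1.] F car -2.56 0.06 5.99 [-0.69  0.28  1.91 -0.    0.95  1.36]
36.15 car [ -53.05 -161.72] z 46.93 yaw -27.22 tilt [-1.e-04 -0.e+00 -1.e+00] F car -2.87 0.41 5.17 [-0.69  0.28  1.91 -0.    0.95  1.36]
36.2 car [ -53.03 -161.76] z 46.95 yaw -27.22 tilt [-0.  0. -1.] F car -3.37 0.26 5.57 [-0.69  0.28  1.91 -0.    0.95  1.36]
```

Call:
jog_arm(
  series=[
    [[0,0,0.1,0,0,0,0],[0,0,0.1,0,0,0,0],[0,0,0.1,0,0,0,0],[0,0,0,0,0,0,0],[0,0,0,0,0,0,0],[0,0,0,0,0,0,0],[0,0,0,0,0,0,0],[0,0,0,0,0,0,0],[0,0,0,0,0,0,0],[0,0,0,0,0,0,0]],
  ],
)

```text
time_s: 37.25
eef_pos: [0.4522, -0.2192, 0.0467]
eef_rot: [0.0, 0.972, -0.235, -0.0]
wrist_force: [-3.0, 2.4, 5.7]
opening: -0.0
grasp_force: 3.3
```

```bash
python3 -c "
from h import *
for _ in range(4): o=st(); ctrl.camera('wrist')"
```

```text
37.25 car [ -53.06 -161.75] z 46.71 yaw -27.22 tilt [-1.e-04  0.e+00 -1.e+00] F car -3.75 0.79 5.67 [-0.69  0.28  1.91 -0.    0.95  1.36]
37.3 car [ -53.02 -161.77] z 46.72 yaw -27.22 tilt [-1.e-04  0.e+00 -1.e+00] F car -1.92 1.14 7.11 [-0.69  0.28  1.91 -0.    0.95  1.36]
37.35 car [ -53.05 -161.75] z 46.71 yaw -27.22 tilt [-1.e-04  0.e+00 -1.e+00] F car -2.88 -0.18 5.6 [-0.69  0.28  1.91 -0.    0.95  1.36]
37.4 car [ -53.03 -161.77] z 46.71 yaw -27.22 tilt [-1.e-04  1.e-04 -1.e+00] F car -2.51 0.2 5.55 [-0.69  0.28  1.91 -0.    0.95  1.36]
```

Call:
jog_arm(
  series=[
    [[0,0,0.1,0,0,0,0],[0,0,0.1,0,0,0,0],[0,0,0.1,0,0,0,0],[0,0,0.05,0,0,0,0],[0,0,0,0,0,0,0],[0,0,0,0,0,0,0],[0,0,0,0,0,0,0],[0,0,0,0,0,0,0],[0,0,0,0,0,0,0],[0,0,0,0,0,0,0]],
  ],
)

```text
time_s: 38.45
eef_pos: [0.4522, -0.2192, 0.0465]
eef_rot: [0.0, 0.972, -0.235, -0.0]
wrist_force: [-3.3, 1.8, 7.3]
opening: 0.001
grasp_force: 3.9
```

```bash
python3 -c "
from h import *
for _ in range(5): o=st(); ctrl.camera('wrist')"
```

```text
38.45 car [ -53.06 -161.74] z 46.46 yaw -27.21 tilt [-2.e-04  1.e-04 -1.e+00] F car -3.71 0.08 7.34 [-0.69  0.28  1.91 -0.    0.95  1.36]
38.5 car [ -53.06 -161.75] z 46.47 yaw -27.22 tilt [-1.e-04  1.e-04 -1.e+00] F car -3.24 0.55 7.74 [-0.69  0.28  1.91 -0.    0.95  1.36]
38.55 car [ -53.06 -161.73] z 46.47 yaw -27.22 tilt [-1.e-04  0.e+00 -1.e+00] F car -3.37 0.52 7.44 [-0.69  0.28  1.91 -0.    0.95  1.36]
38.6 car [ -53.02 -161.77] z 46.47 yaw -27.22 tilt [-1.e-04  1.e-04 -1.e+00] F car -3.99 -0.18 7.56 [-0.69  0.28  1.91 -0.    0.95  1.36]
38.65 car [ -53.04 -161.73] z 46.47 yaw -27.22 tilt [-1.e-04  0.e+00 -1.e+00] F car -3.24 0.35 7.43 [-0.69  0.28  1.91 -0.    0.95  1.36]
```

7.5 N at the paddle means about 15 N at the pads. I'll let go and check.

Call:
jog_arm(
  series=[
    [[0,0,-0.5,0,0,0,0],[0,0,-1,0,0,0,0],[0,0,-5,0,0,0,0],[0,0,-20,0,0,0,0],[0,0,-35,0,0,0,0],[0,0,-35,0,0,0,0],[6,-20,-30,0,0,0,0],[8,-36,-20,0,0,0,0],[9,-36,-7,0,0,0,0],[0,0,0,0,0,0,0]],
  ],
)

```text
time_s: 39.7
eef_pos: [0.5177, -0.1456, 0.2018]
eef_rot: [-0.0, 0.972, -0.234, 0.002]
wrist_force: [-1.0, 0.4, -1.0]
opening: 0.0
grasp_force: 0.0
```

Run:
```python
from h import *
import pickle
for _ in range(5): w=ctrl.camera("wrist")
o=st(); w=ctrl.camera("wrist")
cv2.imwrite("pics/w12.png",cv2.resize(w["frame"],(800,600),interpolation=cv2.INTER_CUBIC))
g=cv2.cvtColor(w["frame"],6).astype(np.float32); z=.031
def E(a,b):
    A=proj(w,[[*wor(*a),z],[*wor(*b),z]]); return fitl(onplane(w,subedge(g,A[0],A[1],hw=4),z))
for n,a,b in(("front",(-55,-90),(-55,50)),("trail",(-50,60),(25,60))):
    L=E(a,b); print(n,car(L[0]).round(2),(np.degrees(np.arctan2(L[1][1],L[1][0]))-62.78).round(3),L[2])
for x in(-70,-45,-30,-15,-5):
    ys=np.arange(-106,-92,.5); Q=np.c_[np.array([wor(x,y) for y in ys]),np.full(len(ys),.019)]
    q=proj(w,Q).astype(np.float32); print(x,cv2.remap(g,q[:,0][None],q[:,1][None],1)[0].astype(int))
v,u=np.mgrid[60:240,300:410]; uv=np.c_[u.ravel(),v.ravel()]; d=w["z_map"][uv[:,1],uv[:,0]]
P=np.array(w["xyz"])+ray(w,uv)*d[:,None]; c=np.c_[car(P),P[:,2]*1e3]; c=c[(abs(c[:,1]+161)<12)&(c[:,2]>25)]
for lo in range(-80,60,10):
    q=c[(c[:,0]>=lo)&(c[:,0]<lo+10)]
    if len(q)>5: print(lo,len(q),np.median(q,0).round(1))
```

```text
39.95 car [-30.62 -70.62] z 198.9 yaw -27.27 tilt [-1.5e-03  2.0e-04 -1.0e+00] F car 0.31 0.24 -0.09 [-0.5   0.12  1.74 -0.    1.28  1.54]
front [-54.45 -20.12] -0.161 5.766903886483372e-05
trail [-12.35  59.26] -90.02 8.520783237517069e-05
-70 [217 216 215 215 215 216 219 222 210 199 145  80  79 142 195 208 223 221
 218 217 216 215 214 214 215 216 216 215]
-45 [215 215 215 215 214 215 216 221 227 193 135 107 128 146 145 144 144 145
 145 145 145 146 146 145 143 145 146 146]
-30 [212 212 212 211 211 211 213 216 204 191 167 138 131 140 145 146 147 148
 148 148 147 146 145 147 150 150 149 147]
-15 [211 210 210 211 211 212 214 220 222 170 121 126 139 145 148 150 150 150
 150 149 148 148 149 150 148 146 153 161]
-5 [214 213 212 212 213 214 216 220 226 200 136 103 132 155 155 155 153 150
 151 152 152 151 150 149 149 151 152 152]
-80 130 [ -73.3 -160.8   47.5]
-70 198 [ -65.3 -160.4   47.8]
-60 218 [ -55.3 -160.5   47.9]
-50 219 [ -44.9 -160.8   47.9]
-40 232 [ -35.2 -160.7   46.9]
-30 106 [ -24.8 -159.8   44.1]
-20 112 [ -15.  -160.3   44.2]
-10 114 [  -5.  -160.2   44.2]
0 116 [   5.2 -160.3   44.2]
10 127 [  15.2 -160.    44.3]
20 120 [  25.3 -160.2   44.3]
30 131 [  34.9 -160.4   44.4]
40 133 [  44.9 -160.5   44.5]
50 201 [  56.4 -159.    46.5]
```

View pics/w12.png

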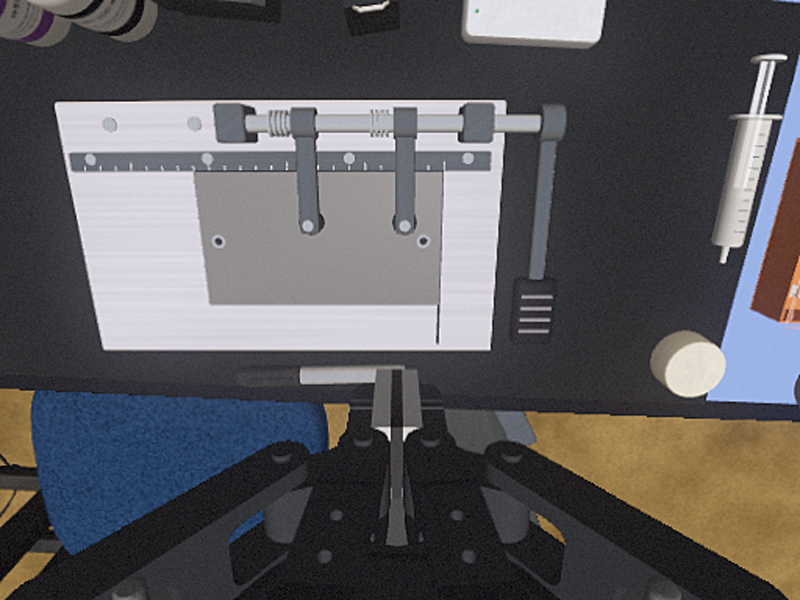

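The clamp is held down just past level with both pads on the blank at (310,226) and (405,226). The blank is flush with the fence, its leading edge sits on the line at column 440, and everything else is in place.

```bash
python3 -c "
from h import *
for _ in range(6): ctrl.camera('wrist')
st(); print(ctrl.hand_in())"
```

```text
40.3 car [-30.04 -70.18] z 199.6 yaw -27.26 tilt [-2.e-04  0.e+00 -1.e+00] F car -0.17 -0.14 -0.19 [-0.5   0.12  1.74 -0.    1.28  1.54]
the job is handed in; nothing more can be done
None
```

The job is handed in at 40 s: by the last pictures, the blank is flush on the fence, its leading edge is on the start line to within measurement (about 0.5 mm), and the clamp holds it after about 7.5 N at the paddle, with nothing else disturbed.

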